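# Proof-load a bonded glass stop with a spring gauge

### The job

Prove the glue joint of the metal stop on the glass pane: first tip the tall wooden block over onto the pane so that it lies flat in front of the yoke's cross-arm, pointing at the stop. Then draw the spring gauge out by its upright grip until the yoke jams the block against the stop and the pointer stands at the long heavy line (12 N), never beyond the last line, and keep it there for two seconds. Finally ease the grip back gently, without letting it snap, until the gauge is at zero, leave the block lying on the pane and let go; do not disturb the other things on the bench.

Things in the scene. Friction and masses are not known exactly. Their poses are not given: they have to be found in the camera images.
- rig: Fixed test rig. Origin on the bench top, x = pull direction, z up; all 'rig' positions below are mm in this frame. Glass pane 12 thick, x 0 to 300, y -140 to -30. Aluminium guide beam along y = 0: 44 wide, up to 20 tall, x -180 to 120; the yoke slides on it.
- pane_edge (a point): Middle of the pane's near top edge (rig x 0, y -85, z 12): the ledge that the block tips over. In line with it along rig +x a metal stop, 70 wide and 50 tall, is bonded on the pane, its face towards -x; where it sits differs from time to time, the face being anywhere from 155 to 200 mm in from this edge: look or feel for it.
- yoke: Dark steel yoke, sliding along rig x (200 mm travel, about 1.5 N friction, stays where left). Axes as the rig's; origin at z = 0, y = 0, in the plane of the front (+x) face of its cross-arm, which reaches out to y = -126 at heights 23 to 57 and pushes the block's end. That face starts at rig x -110 to -80.
- heavy_line (a point): Middle of the long heavy line on the gauge's white scale trough, which is part of the yoke: 48 wide, top 44 above the bench, from the cross-arm's face 125 mm towards +x. Fine lines every 10 mm (2 N), 0 to 80 mm; the one at 60 mm (12 N) is long, thick and on both sides of the trough. A black pointer bar rides above the trough.
- scale (a joint): Extension of the spring gauge in m: 0 = home, pointer on the first line; grows as the grip is pulled along rig +x away from the yoke. Spring 200 N/m without preload, little friction (0.2 N): 0.060 (12 N) is the long heavy line, 0.080 (16 N) the last line, 0.095 the end of travel. When let go it snaps home.
- handle (a point): Point in the upright grey grip plate of the gauge, in the middle of the plate, 78 above the bench. The plate is 14 thick along rig x, 42 wide along rig y and spans heights 32 to 96; clear on both faces above z = 48. It is 135 mm in front of the yoke's origin plus the gauge extension. Pinch it from above across its 14 mm.
- block: Loose plain wooden block 50 x 50 x 130, about 0.24 kg, standing on the bench, close (2 to 13 mm) before the pane's near edge and in line with the stop. Origin: centre of its underside; z along its length, up while it stands. Pushed near its top along rig +x it tips over the edge and falls flat on the pane.
- block_mid (a point): Centre of the wooden block, 65 from its underside. Lying flat on the pane it is 37 above the bench.
- jar: Bystander: white jar, 56 diameter, 70 tall, beside the rig. Origin under its centre.
- pliers: Bystander: black-handled pliers lying flat, 150 long, 14 high. Origin near the middle, on the bench.
- roller: Bystander: steel door roller fitting 45 x 70 x 38 high, standing on the far end of the pane behind the stop (about rig x 268, y -85). Origin under its centre.
- packer: Bystander: short flat wooden packer 70 x 50 x 25, lying beyond the block. Origin under its centre.
- mug: Bystander: white mug, 80 diameter, 95 tall. Origin under its centre.
- glue: Bystander: white glue bottle, 48 diameter, 120 tall. Origin under its centre.
- cup: Bystander: black cup, 76 diameter, 80 tall. Origin under its centre.

How it is judged:
By the outcome, as a careful person would: the job done as asked, in the order asked, and still so for the second after the job is handed in, with the robot touching nothing.
It also fails if it takes over 64 s, if anything falls off the work surface, if the arm or the gripper's body presses on something with over 40 N, if the wrist force passes 120 N, or if a joint passes its speed limit or range.

### The arm

A 6-joint arm with a two-finger parallel gripper is mounted at the origin on the work surface. World frame = base frame: x ahead of the robot, y to its left, z up, the work surface at z = 0. Lengths are in m, angles in degrees, forces in N, time in s.
With the tool pointing down it reaches from about 0.3 to 0.75 m from the base axis. Payload 8.5 kg.
Tool frame: the origin (TCP) lies on the centre line of the jaws, within the pads' length; the fingertips stand 11 mm ahead of it and the grasp point (between the pads) lies 8 mm behind it; z points along the fingers, y is the line along which they close (so a half turn about z gives the same grasp; the last joint's range is limited). The gripper opens to 85 mm and grips with 20 to 120 N. Pads are 22 mm wide; open, the fingers measure 114 mm over their backs; the gripper's body (76 mm by 85 mm) begins 54 mm behind the grasp point. The pads swing forward as they close: fully open they stand 13 mm farther back than shut.
Start: joints at [-12.336, 21.807, 74.336, -0, 83.858, -12.336], TCP at [0.55, 0, 0.242] pointing down, gripper open.
Joint ranges: [-178.18, 178.18], [-50.72, 133.34], [12.68, 142.11], [-81.47, 261.47], [9.98, 163.14], [-165.26, 165.26]. Speed limits (degrees/s): [136.94, 136.94, 180, 180, 180, 180].

### API

Orientations are given as a 3x3 rotation matrix whose columns are the frame's x, y, z axes.
In Python, from rig import env, eyes, telemetry, close_job gives the robot as it stands (env), with the cameras (eyes), the job as plain functions and the readings (telemetry).
- The arm moves only by the shell command python3 nudge.py [FORCE], which reads ROWS from standard input. ROWS is a JSON list of rows, 1 to 10 of them, each an object with the fields sx, sy, sz (the shift in shares of the most that a row can go, 1 being 50 mm), turn (a turn about the tool's z in units of 5 degrees), finger_gap (the finger opening in m); a field left out counts as zero (the opening has to be given); each row shifts and turns the commanded pose from where the row before left it, along the tool's axes as they then stand; what a row does not reach is not made up. A row lasts 1/10 s, in which the tool goes at most 0.05 m and 8.59 degrees, less where a joint would pass 70% of its speed; a pose out of reach is approached as far as the arm can. The fingers move at their own pace and stop on an object; FORCE is the grip in N (left out, the last holds). Time passes only in rows, so rows that do not move let the fingers close. It prints the time, the measured TCP pose, the force, the opening and the grip force at its end. Input that does not fit is refused with a message, and nothing moves.
- telemetry.observe(): the state, without advancing time (a new reading comes with each control period).
- eyes.get_image(name): name is "scene" or "side" or "wrist"; returns a dict with "pixels" (384x512x3 uint8, red, green, blue), "K" (3x3 intrinsics, pixels), "extrinsics" (4x4, takes a point from world to camera coordinates). Camera axes: x right, y down, z forward; pixel columns grow to the right and rows downward; lengths in m; the calibration is good to about 2 mm. A picture is of the moment at which its call begins. There is no depth.
- close_job(): hands the job in; it is judged then, once.
The state is a dict: "time_s": time; "q": joint angles; "qvel": joint speeds; "joint_efforts": joint torques, N m; "position": TCP position; "tool_rot": TCP orientation; "ft_force": force on the tool from outside, world axes, zero at the start; "wrist_torque": the same for the moment, N m; "grip_width": finger opening in m; "gripper_force": force on a finger pad.
Only numpy, scipy, OpenCV 4.12 (cv2) and the standard library are available. Lean on these libraries where they do the work, as an engineer would, in place of code of your own. Each camera call takes 0.05 s, during which the arm holds its last target. There are 200 camera calls.

## Working session

There is one attempt and no reset: what is moved stays moved. The work goes in short steps, Python scripts to look and compute and a shell command to move; the robot and the scene stay as the last step left them, time stands still between calls to the robot, and variables do not carry over. Pictures are saved under pics/ and viewed, at most 10 in all, crops included, and the job is handed in when it is done.

```bash
ls; mkdir -p pics; cat > h.py <<'E'
import numpy as np, cv2
from rig import env, eyes, telemetry, close_job
def grab(n,f):
    d=eyes.get_image(n); cv2.imwrite('pics/'+f+'.png',d['pixels'][:,:,::-1]); np.savez('pics/'+f+'.npz',K=d['K'],E=d['extrinsics'],p=d['pixels']); return d
def load(f): return np.load('pics/'+f+'.npz')
def ray(f,u,v):
    d=load(f);E=d['E'];R=E[:3,:3];o=-R.T@E[:3,3];r=R.T@np.linalg.inv(d['K'])@[u,v,1];return o,r/np.linalg.norm(r)
def plane(f,u,v,z):
    o,r=ray(f,u,v);return o+r*(z-o[2])/r[2]
def tri(obs):
    A=np.zeros((3,3));b=np.zeros(3);L=[]
    for f,u,v in obs:
        o,r=ray(f,u,v);P=np.eye(3)-np.outer(r,r);A+=P;b+=P@o;L.append((o,P))
    x=np.linalg.solve(A,b);return x,[np.linalg.norm(P@(x-o)) for o,P in L]
def proj(f,X):
    d=load(f);p=d['E'][:3,:3]@np.array(X)+d['E'][:3,3];p=d['K']@p;return p[:2]/p[2]
E
python3 - <<'E'
from h import *
for n in ['scene','side','wrist']: grab(n,n+'0')
a=[load(n+'0')['p'] for n in ['scene','side','wrist']]
for n in ['scene','side']: cv2.imwrite(f'pics/{n}0b.png',cv2.resize(load(n+'0')['p'],(800,600))[:,:,::-1])
print(telemetry.observe())
E
```

```text
nudge.py
pics
rig.py
{'time_s': 0.15, 'q': array([-1.23350034e+01,  2.18328884e+01,  7.43726872e+01,  1.78975800e-03,
        8.38577562e+01, -1.23346469e+01]), 'qvel': array([-0.05450772, -0.1876074 , -0.16259191,  0.04032022,  0.02821449,
       -0.03427741]), 'joint_efforts': array([ 1.94521621e-03, -4.48624384e+01, -2.31344014e+01, -1.86937300e-04,
        3.77541786e-03, -1.65174959e-05]), 'position': array([5.49790328e-01, 5.88188210e-05, 2.41858735e-01]), 'tool_rot': array([[ 9.72566533e-06,  9.99999424e-01, -1.07319743e-03],
       [ 9.99999964e-01, -9.43969170e-06,  2.66473538e-04],
       [ 2.66463254e-04, -1.07319999e-03, -9.99999389e-01]]), 'ft_force': array([-0.25660425, -0.23029756,  0.49235514]), 'wrist_torque': array([-0.05979659,  0.0166292 ,  0.02441546]), 'gripper_force': 0.0, 'grip_width': 0.08548155682375916}
```

View pics/scene0b.png

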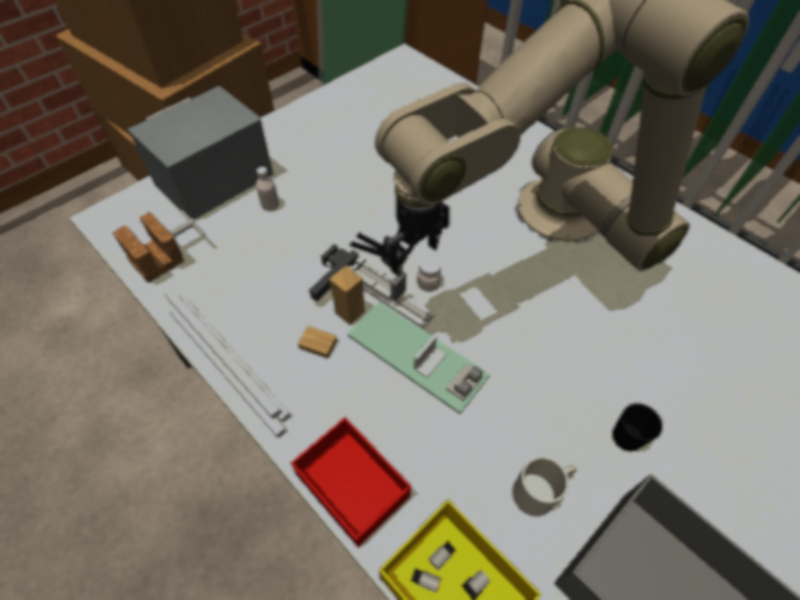

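View pics/side0b.png

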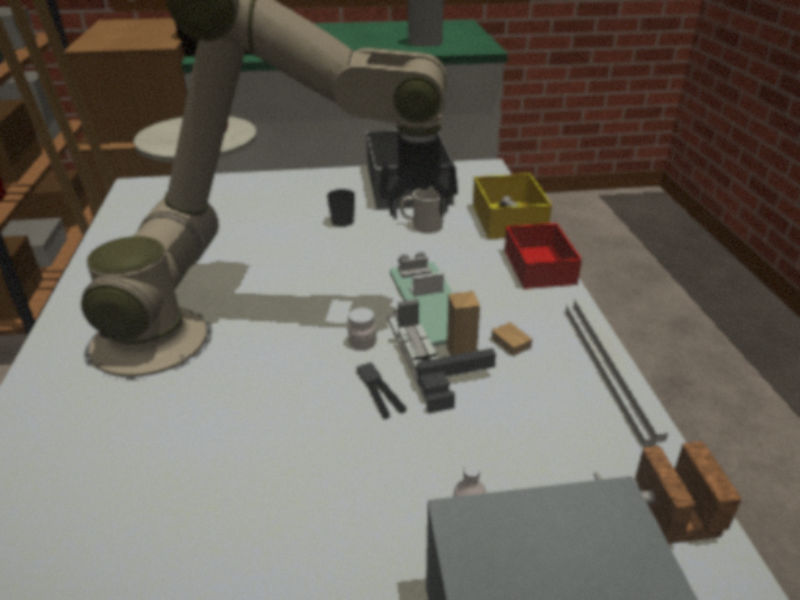

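View pics/wrist0.png

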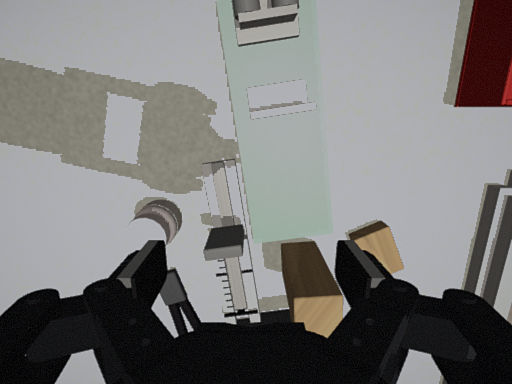

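The wrist view is sharp. It shows the pane's near corners at about (254,242) and (332,233), the stop at about (280,105) and the grip plate top at about (225,240). The block leans outward by perspective at about (310,285), with the heavy line hidden near the fingers. The scene and side views confirm the layout, with the block standing before the pane and the yoke arm behind it.

```bash
python3 - <<'E'
from h import *
p=load('wrist0')['p']
c=cv2.resize(p[60:345,180:400],None,fx=2.6,fy=2.1*2.6/2.1,interpolation=cv2.INTER_CUBIC)
c=c[:,:,::-1]; print(c.shape)
c=cv2.resize(p[70:300,180:440][:,:,::-1],None,fx=2.6,fy=2.6,interpolation=cv2.INTER_CUBIC);cv2.imwrite('pics/w0c.png',c)
# pane mask: greenish
hsv=cv2.cvtColor(p,cv2.COLOR_RGB2HSV)
m=((hsv[:,:,0]>50)&(hsv[:,:,0]<85)&(hsv[:,:,1]>18)&(hsv[:,:,2]>140)).astype(np.uint8)
m=cv2.morphologyEx(m,cv2.MORPH_OPEN,np.ones((3,3)))
print(m.sum())
# edges by rows, from leftmost / rightmost
rows=range(130,225,5)
L=[];R=[]
for v in rows:
    x=np.where(m[v,225:345])[0]+225; L.append((x.min()-.5,v));R.append((x.max()+.5,v))
print(L[::5],R[::5])
def W(pts): return np.array([plane('wrist0',u,v,.012)[:2] for u,v in pts])
def fit(q):
    vx,vy,x,y=cv2.fitLine(q.astype(np.float32),cv2.DIST_HUBER,0,1e-4,1e-4).ravel();return np.array([vx,vy]),np.array([x,y])
for s in (L,R):
    d,o=fit(W(s)); print('edge',d,np.degrees(np.arctan2(d[1],d[0])),o)
B=[]
for u in range(262,328,4):
    x=np.where(m[200:260,u])[0]+200; B.append((u,x.max()+.5))
print(B); d,o=fit(W(B)); print('near',d,o)
print('cam',ray('wrist0',256,192)); print(W([(254,242),(332,233),(250,118),(315,104)]))
E
```

```text
(741, 572, 3)
4183Traceback (most recent call last):
  File "<stdin>", line 15, in <module>
    return umr_minimum(a, axis, None, out, keepdims, initial, where)
ValueError: zero-size array to reduction operation minimum which has no identity
```

View pics/w0c.png

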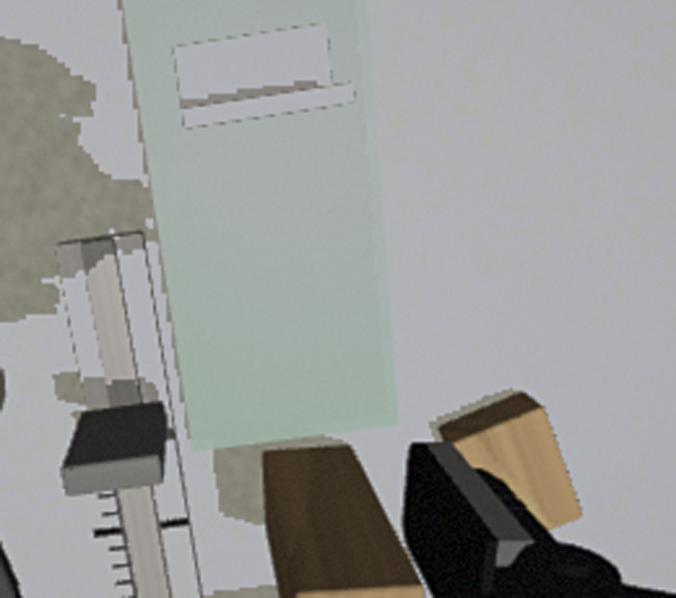

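The crop shows the pane's near edge from about (254,243) to (332,232) in full-image pixels. The stop wall is a thin strip at about (251–316, 104–118). The long heavy line is at about (220–250, 272) and the plate at about (225,243).

```bash
python3 - <<'E'
from h import *
p=load('wrist0')['p']; f=cv2.GaussianBlur(p,(3,3),0).astype(float)
m=(f[:,:,1]-(f[:,:,0]+f[:,:,2])/2>5)
L=[];R=[]
for v in range(125,228,3):
    x=np.where(m[v,225:345])[0]+225
    if len(x): L.append((x.min()-.5,v));R.append((x.max()+.5,v))
print(L[::6],R[::6])
def W(pts,z=.012): return np.array([plane('wrist0',u,v,z)[:2] for u,v in pts])
def fit(q):
    vx,vy,x,y=cv2.fitLine(q.astype(np.float32),cv2.DIST_HUBER,0,1e-4,1e-4).ravel();return np.array([vx,vy]),np.array([x,y])
E=[]
for s in (L,R):
    d,o=fit(W(s)); E.append((d,o)); print('edge',np.degrees(np.arctan2(d[1],d[0])),o)
B=[]
for u in range(262,328,4):
    x=np.where(m[200:260,u])[0]+200
    if len(x): B.append((u,x.max()+.5))
dn,on=fit(W(B)); print('near',np.degrees(np.arctan2(dn[1],dn[0])),on)
def X(a,b):
    t=np.linalg.solve(np.c_[a[0],-b[0]],b[1]-a[1]);return a[1]+t[0]*a[0]
c1=X(E[0],(dn,on));c2=X(E[1],(dn,on));print('corners',c1,c2,np.linalg.norm(c1-c2),'mid',(c1+c2)/2)
print('cam',ray('wrist0',256,192)[0])
for z in(.012,.062): print(z,W([(180+185/2.6,70+128/2.6),(180+355/2.6,70+100/2.6),(180+182/2.6,70+108/2.6),(180+355/2.6,70+83/2.6)],z))
E
```

```text
[(np.float64(235.5), 125), (np.float64(225.5), 143), (np.float64(236.5), 161), (np.float64(242.5), 179), (np.float64(246.5), 197), (np.float64(248.5), 215)] [(np.float64(253.5), 125), (np.float64(319.5), 143), (np.float64(327.5), 161), (np.float64(328.5), 179), (np.float64(329.5), 197), (np.float64(331.5), 215)]
edge -81.75498 [ 0.53931725 -0.0072799 ]
edge -79.216965 [ 0.6523377  -0.01986517]
near 10.075848 [ 0.6186888  -0.09341273]
corners [ 0.55347735 -0.10500031] [ 0.664785   -0.08522179] 0.11305127 mid [ 0.6091312  -0.09511105]
cam [0.5503373  0.06788885 0.37390721]
0.012 [[0.55052997 0.06522007]
 [0.63044871 0.07791548]
 [0.54911191 0.07432821]
 [0.62997721 0.08551331]]
0.062 [[0.55050335 0.06558878]
 [0.61938076 0.07653023]
 [0.54928121 0.07343857]
 [0.6189744  0.08307837]]
```

Rig +x runs at about 99–100° in world. The stop face is about 168 mm in from the edge, and its wall measures 70 mm wide, as it should. I'll take a second wrist view farther back and higher.

Units first: shifts go in shares of 50 mm and turns go in units of 5 degrees. So -0.05 m is -1, -0.04 m is -0.8.

```bash
echo '[{"sx": -0.8,"sz": -1,"finger_gap": 0.085},{"sx": -1,"sz": -0.8,"finger_gap": 0.085},{"sx": -1,"finger_gap": 0.085},{"sx": -1,"finger_gap": 0.085},{"finger_gap": 0.085},{"finger_gap": 0.085}]' | python3 nudge.py; python3 - <<'E'
from h import *
p=grab('wrist','w1')['pixels']
cv2.imwrite('pics/w1b.png',cv2.resize(p[:,:,::-1],(800,600),interpolation=cv2.INTER_CUBIC))
E
```

```text
time_s: 0.75
position: [0.5498, -0.1711, 0.312]
tool_rot: [[0.002, 1.0, -0.001], [1.0, -0.002, 0.001], [0.001, -0.001, -1.0]]
ft_force: [0.4, 0.7, -0.7]
grip_width: 0.0849
gripper_force: 0.0
```

View pics/w1b.png

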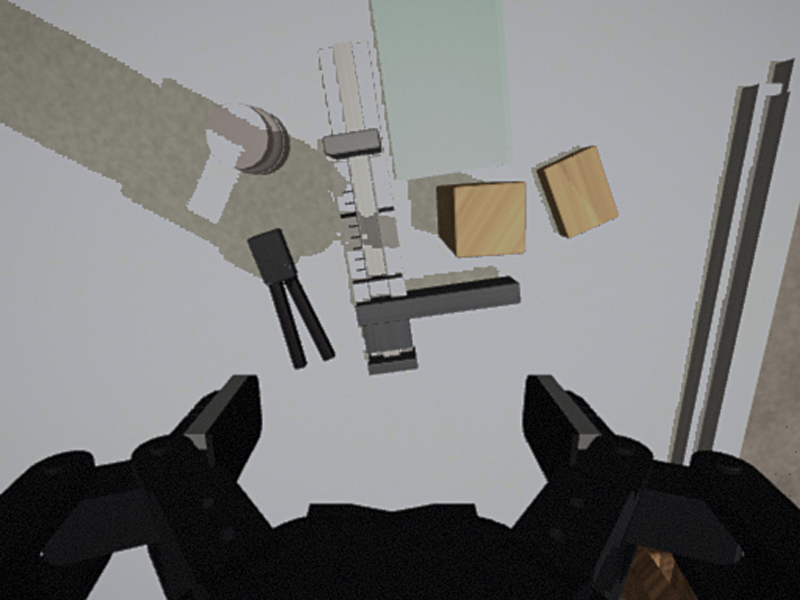

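The view shows the block top with corners at about (454,184), (525,182), (525,254), (458,257). The cross-arm is at about (360–520, 280–320), the grip plate at about (352,142) and the jar and pliers to the left of the rig. I'll zoom in once for exact corners.

```bash
python3 - <<'E'
from h import *
p=load('w1')['p']
cv2.imwrite('pics/w1c.png',cv2.resize(p[75:215,195:345][:,:,::-1],None,fx=4.2,fy=4.2,interpolation=cv2.INTER_CUBIC))
print(load('w1')['K'])
for a,b in (((294,297),(290.6,117.8)),((341.5,296),(336,116.5))): print(tri([('wrist0',*a),('w1',*b)]))
for c in ((454,184),(525,182),(525,254),(458,257)): print(plane('w1',c[0]*.64,c[1]*.64,.13))
E
```

```text
[[283.01959145   0.         250.5545386 ]
 [  0.         283.01959145 195.45462297]
 [  0.           0.           1.        ]]
(array([ 0.59294179, -0.10413881,  0.13028937]), [np.float64(7.354553376896033e-05), np.float64(7.354553376906232e-05)])
(array([ 0.64063341, -0.10297808,  0.13034105]), [np.float64(0.0006210335732758453), np.float64(0.0006210335732758396)])
[ 0.59286254 -0.10410225  0.13      ]
[ 0.64137335 -0.1028904   0.13      ]
[ 0.64524763 -0.15240645  0.13      ]
[ 0.59750925 -0.15446706  0.13      ]
```

View pics/w1c.png

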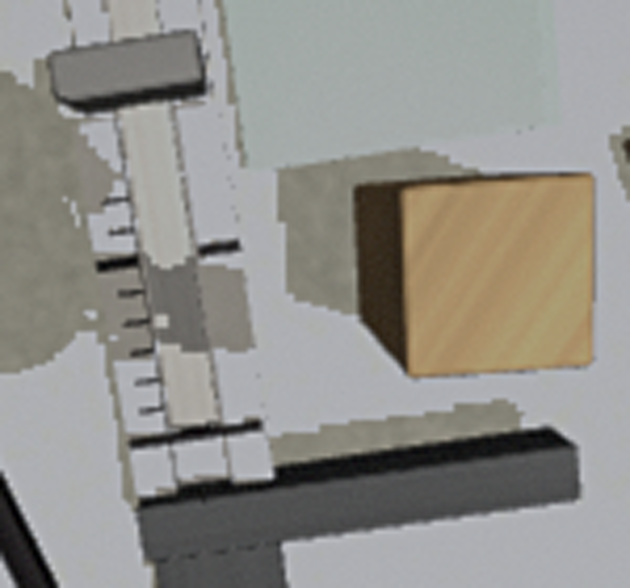

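```bash
python3 - <<'E'
from h import *
def C(x,y): return 195+x/4.2-.4,75+y/4.2-.4
P=lambda x,y,z: plane('w1',*C(x,y),z)
print('cam',ray('w1',0,0)[0],'axis',load('w1')['E'][2,:3])
a=np.radians(9.0); rx=np.array([-np.sin(a),np.cos(a)]); ry=np.array([-np.cos(a),-np.sin(a)])
stop=np.array([.5849,.0711])
e1,e2=P(245,168,.012)[:2],P(548,126,.012)[:2]; print('edge pts',e1,e2,np.linalg.norm(e1-e2), 'edge from w0 near line',)
em=(e1+e2)/2
# origin: y=-85 through stop mid; x from edge
xo=np.mean([rx@e1,rx@e2]); xo0=rx@np.array([.6187,-.0934]); print('x edge w1,w0',xo,xo0)
X0=(xo+xo0)/2
for nm,q in (('stop',stop),('edge mid w1',em)): print(nm,'y0 est',ry@q+.085)
Q={'arm front L':P(140,507,.057),'arm front R':P(552,450,.057),'heavy L':P(97,267,.044),'heavy R':P(240,244,.044),'zero L':P(130,442,.044),'zero R':P(260,425,.044),'plate L front':P(50,56,.096),'plate R front':P(197,33,.096),'plate L rear':P(62,97,.096),'plate R rear':P(205,82,.096)}
for c in((403,188),(593,175),(593,360),(410,375)): Q['blk%d,%d'%c]=P(*c,.13)
y0=ry@stop+.085
for k,v in Q.items(): print(k,v[:2].round(4),'rig',((rx@v[:2]-X0)*1e3).round(1),((ry@v[:2]-y0)*1e3).round(1))
# heights: plate top right corner front / rear in both views: w0 crop (163,485)=rear? 
w0=lambda x,y:(180+x/2.6-.3,70+y/2.6-.3)
print('plate Lfront tri',tri([('wrist0',*w0(67,467)),('w1',*C(50,58))]))
print('plate Rfront tri',tri([('wrist0',*w0(161,458)),('w1',*C(197,33))]))
print('heavy tri',tri([('wrist0',*w0(95,533)),('w1',*C(97,267))]),tri([('wrist0',*w0(188,521)),('w1',*C(240,244))]))
print('stop x',(rx@stop-X0))
print('origin',rx*X0+ry*y0)
E
```

```text
cam [ 0.55044073 -0.10338225  0.44415821] axis [-0.00179444 -0.26664429 -0.96379334]
edge pts [ 0.55340182 -0.09977586] [ 0.65834137 -0.08602233] 0.10583699387685326 edge from w0 near line
x edge w1,w0 -0.18653455082944673 -0.1890360945319767
stop y0 est -0.5038214008784565
edge mid w1 y0 est -0.49887969051895736
arm front L [ 0.5176 -0.2102] rig -100.8 25.5
arm front R [ 0.6554 -0.1908] rig -103.2 -113.7
heavy L [ 0.5042 -0.1314] rig -20.9 26.4
heavy R [ 0.5515 -0.1241] rig -21.1 -21.5
zero L [ 0.5136 -0.1906] rig -80.8 26.3
zero R [ 0.5583 -0.1847] rig -82.0 -18.7
plate L front [ 0.4992 -0.0707] rig 39.8 21.8
plate R front [ 0.5397 -0.0649] rig 39.2 -19.1
plate L rear [ 0.5021 -0.0814] rig 28.8 20.7
plate R rear [ 0.5418 -0.0776] rig 26.4 -19.1
blk403,188 [ 0.5929 -0.1058] rig -9.4 -65.2
blk593,175 [ 0.6411 -0.1027] rig -13.9 -113.4
blk593,360 [ 0.6448 -0.1499] rig -61.1 -109.6
blk410,375 [ 0.5965 -0.1538] rig -57.4 -61.3
plate Lfront tri (array([ 0.49972432, -0.07100643,  0.09262131]), [np.float64(0.0010418616106929693), np.float64(0.0010418616106929847)])
plate Rfront tri (array([ 0.54001939, -0.0649817 ,  0.0965145 ]), [np.float64(0.0003143700095171921), np.float64(0.0003143700095172033)])
heavy tri (array([ 0.50451006, -0.13143146,  0.04405167]), [np.float64(0.00027875100295975103), np.float64(0.00027875100295971623)]) (array([ 0.55161273, -0.1240348 ,  0.04504751]), [np.float64(7.790401764704422e-05), np.float64(7.790401764667152e-05)])
stop x 0.16651144509499496
origin [ 0.52699462 -0.10665834]
```

Everything is consistent: heights read 0.093–0.097 and 0.044, and the zero line to heavy line is 60 mm. The yoke face is at about −102 and the stop face at about 167. The block stands at about (−35, −87) in rig mm, yawed about 5°. I'll square it lightly with the open gripper first.

Converted, 0.04 m is 0.8, 0.0375 m is 0.75, -4.6 degrees is -0.92.

```bash
echo '[{"turn": -0.92,"finger_gap": 0.085},{"turn": -0.9,"finger_gap": 0.085},{"sx": 0.32,"sy": 0.74,"sz": 0.4,"finger_gap": 0.085},{"sx": 0.312,"sy": 0.75,"sz": 0.4,"finger_gap": 0.085},{"sz": 0.8,"finger_gap": 0.085},{"finger_gap": 0.085}]' | python3 nudge.py 20; python3 - <<'E'
from h import *
print(telemetry.observe()['position'])
E
```

```text
time_s: 1.4
position: [0.6172, -0.1243, 0.2274]
tool_rot: [[-0.161, 0.987, -0.01], [0.987, 0.161, 0.004], [0.006, -0.009, -1.0]]
ft_force: [0.7, 0.3, -0.7]
grip_width: 0.0849
gripper_force: 0.0
[ 0.61722318 -0.12434454  0.22740206]
```

```bash
echo '[{"sx": -0.06,"sz": 0.8,"finger_gap": 0.085},{"sz": 0.8,"finger_gap": 0.085},{"sz": 0.6,"finger_gap": 0.085},{"sz": 0.3,"finger_gap": 0.085},{"finger_gap": 0.085},{"finger_gap": 0.05},{"finger_gap": 0.05},{"finger_gap": 0.05},{"finger_gap": 0.05},{"finger_gap": 0.05}]' | python3 nudge.py 20
```

```text
time_s: 2.4
position: [0.6195, -0.1305, 0.1097]
tool_rot: [[-0.158, 0.987, 0.003], [0.987, 0.158, -0.001], [-0.002, 0.002, -1.0]]
ft_force: [-1.5, -0.3, 5.8]
grip_width: 0.0513
gripper_force: 19.6
```

Converted, -0.04 m is -0.8, -0.025 m is -0.5.

```bash
echo '[{"finger_gap": 0.085},{"finger_gap": 0.085},{"finger_gap": 0.085},{"sz": -0.8,"finger_gap": 0.085},{"sz": -0.8,"finger_gap": 0.085},{"sx": -0.5,"finger_gap": 0.035},{"sx": -0.5,"finger_gap": 0.035},{"sx": -0.1,"finger_gap": 0.035},{"finger_gap": 0.035},{"finger_gap": 0.035}]' | python3 nudge.py; python3 - <<'E'
from h import *
p=grab('wrist','w2')['pixels']
cv2.imwrite('pics/w2b.png',p[:,:,::-1])
E
```

```text
time_s: 3.4
position: [0.6276, -0.1838, 0.1874]
tool_rot: [[-0.159, 0.987, -0.001], [0.987, 0.159, 0.001], [0.001, -0.0, -1.0]]
ft_force: [-0.2, 0.1, -0.3]
grip_width: 0.035
gripper_force: 0.0
```

View pics/w2b.png

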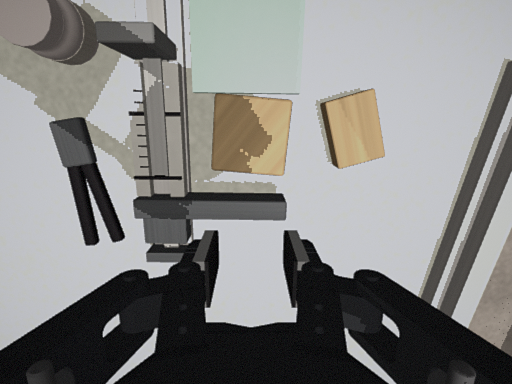

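The block still stands about 4.5° clockwise: its top edge runs (216,94) to (292,100), while the pane edge is level. I'll grip it aligned and turn it back square.

Converted, 0.04 m is 0.8, 0.03 m is 0.6, 4.5 degrees is 0.9.

```bash
echo '[{"sx": 0.56,"finger_gap": 0.085},{"sx": 0.54,"finger_gap": 0.085},{"turn": 0.9,"finger_gap": 0.085},{"sz": 0.8,"finger_gap": 0.085},{"sz": 0.6,"finger_gap": 0.085},{"sz": 0.2,"finger_gap": 0.085},{"finger_gap": 0.05},{"finger_gap": 0.05},{"finger_gap": 0.05},{"finger_gap": 0.05}]' | python3 nudge.py 30;echo '[{"finger_gap": 0.05},{"turn": -0.3,"finger_gap": 0.05},{"sy": -0.02,"turn": -0.3,"finger_gap": 0.05},{"sy": -0.02,"turn": -0.3,"finger_gap": 0.05},{"finger_gap": 0.05},{"finger_gap": 0.05},{"finger_gap": 0.085},{"finger_gap": 0.085},{"finger_gap": 0.085},{"sz": -0.2,"finger_gap": 0.085}]' | python3 nudge.py 30
```

```text
time_s: 4.45
position: [0.6194, -0.1305, 0.1092]
tool_rot: [[-0.08, 0.997, 0.002], [0.997, 0.08, -0.001], [-0.001, 0.002, -1.0]]
ft_force: [-2.9, -0.0, 4.7]
grip_width: 0.0501
gripper_force: 3.6
time_s: 5.45
position: [0.6163, -0.1303, 0.1165]
tool_rot: [[-0.158, 0.987, -0.003], [0.987, 0.158, 0.001], [0.002, -0.003, -1.0]]
ft_force: [-0.3, -0.9, -0.1]
grip_width: 0.0852
gripper_force: 0.0
```

```bash
echo '[{"sz": -0.6,"finger_gap": 0.085},{"sz": -0.8,"finger_gap": 0.085},{"sx": -0.5,"finger_gap": 0.035},{"sx": -0.5,"finger_gap": 0.035},{"sx": -0.1,"finger_gap": 0.035},{"finger_gap": 0.035},{"finger_gap": 0.035}]' | python3 nudge.py; python3 - <<'E'
from h import *
p=grab('wrist','w3')['pixels']; f=p.astype(int)
m=((f[:,:,0]-f[:,:,2]>35)).astype(np.uint8)
m[:,320:]=0
cs=cv2.findContours(m,cv2.RETR_EXTERNAL,cv2.CHAIN_APPROX_NONE)[0]
c=max(cs,key=cv2.contourArea); r=cv2.minAreaRect(c); print(r)
b=cv2.boxPoints(r)
a=np.radians(9.0); rx=np.array([-np.sin(a),np.cos(a)]); ry=np.array([-np.cos(a),-np.sin(a)])
O=np.array([.52699,-.10666])
for u,v in b:
    q=plane('w3',u,v,.13)[:2]-O; print((rx@q*1e3).round(1),(ry@q*1e3).round(1))
E
```

```text
time_s: 6.15
position: [0.6256, -0.184, 0.1877]
tool_rot: [[-0.159, 0.987, -0.0], [0.987, 0.159, 0.0], [0.0, -0.0, -1.0]]
ft_force: [-0.6, 0.5, 0.3]
grip_width: 0.035
gripper_force: 0.0
((252.0, 133.5), (75.0, 76.0), 90.0)
-11.3 -62.3
-11.2 -110.5
-59.4 -112.4
-59.5 -60.7
```

Square now: the edges read −11 to −59 in x and −61 to −112 in y. Next I'll lower behind the block and push it slowly near the top.

Converted, 0.04 m is 0.8, 0.032 m is 0.64.

```bash
echo '[{"sz": 0.8,"finger_gap": 0.035},{"sz": 0.64,"finger_gap": 0.035},{"finger_gap": 0.035},{"sx": 0.2,"finger_gap": 0.035},{"sx": 0.1,"finger_gap": 0.035},{"sx": 0.1,"finger_gap": 0.035},{"sx": 0.1,"finger_gap": 0.035},{"sx": 0.1,"finger_gap": 0.035},{"sx": 0.1,"finger_gap": 0.035},{"finger_gap": 0.035}]' | python3 nudge.py ; echo '[{"sx": 0.1,"finger_gap": 0.035},{"sx": 0.1,"finger_gap": 0.035},{"finger_gap": 0.035},{"finger_gap": 0.035}]' | python3 nudge.py; python3 - <<'E'
from h import *
p=grab('wrist','w4')['pixels'];q=grab('scene','s4')['pixels']
cv2.imwrite('pics/w4b.png',np.hstack([p[:,:,::-1][::1,100:400],cv2.resize(q[140:300,180:340],(384,384),interpolation=cv2.INTER_CUBIC)[:,:,::-1]]))
E
```

```text
time_s: 7.2
position: [0.6201, -0.1495, 0.1157]
tool_rot: [[-0.159, 0.987, -0.0], [0.987, 0.159, 0.0], [0.0, -0.0, -1.0]]
ft_force: [0.2, 0.1, -0.6]
grip_width: 0.0348
gripper_force: 0.1
time_s: 7.6
position: [0.6186, -0.1403, 0.1156]
tool_rot: [[-0.158, 0.987, -0.0], [0.987, 0.158, 0.0], [0.0, -0.0, -1.0]]
ft_force: [0.6, 0.7, -0.5]
grip_width: 0.035
gripper_force: 0.0
```

View pics/w4b.png

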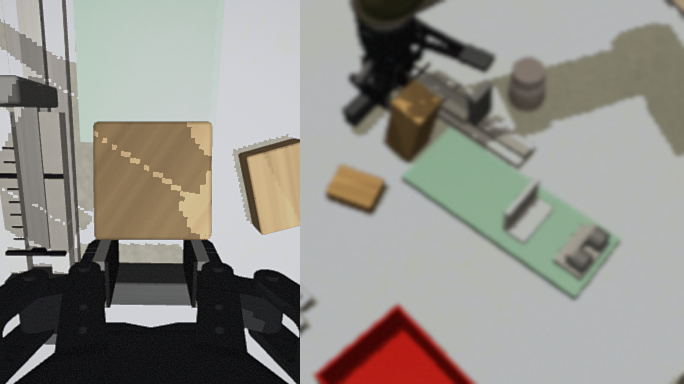

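The block is square and touching both fingers, still about upright in the scene view. I'll continue the push.

```bash
echo '[{"sx": 0.08,"finger_gap": 0.035},{"sx": 0.08,"finger_gap": 0.035},{"sx": 0.08,"finger_gap": 0.035},{"sx": 0.08,"finger_gap": 0.035},{"sx": 0.08,"finger_gap": 0.035},{"finger_gap": 0.035},{"finger_gap": 0.035},{"finger_gap": 0.035},{"finger_gap": 0.035}]' | python3 nudge.py ; python3 - <<'E'
from h import *
p=grab('wrist','w5')['pixels'];q=grab('scene','s5')['pixels']
cv2.imwrite('pics/w5b.png',np.hstack([p[:,:,::-1][::1,100:400],cv2.resize(q[140:300,180:340],(384,384),interpolation=cv2.INTER_CUBIC)[:,:,::-1]]))
E
```

```text
time_s: 8.6
position: [0.6155, -0.1208, 0.1156]
tool_rot: [[-0.158, 0.987, 0.0], [0.987, 0.158, -0.0], [-0.0, 0.0, -1.0]]
ft_force: [0.4, -0.2, 1.3]
grip_width: 0.035
gripper_force: 0.0
```

View pics/w5b.png

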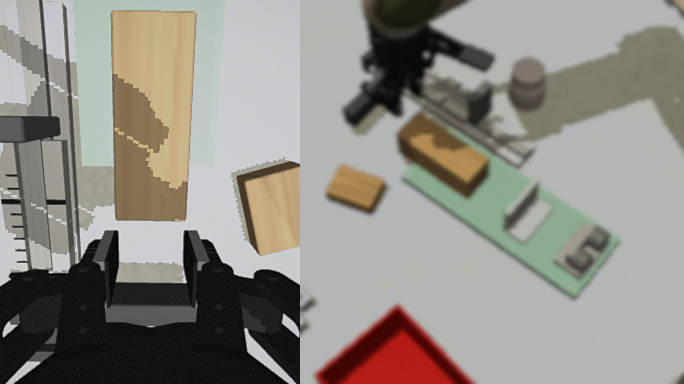

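The block lies flat and square on the pane, pointing at the stop, clear of the rig. Next is the grip plate: raise, shift and turn 90°.

Converted, -0.04 m is -0.8, -0.03 m is -0.6, 8.5 degrees is 1.7.

```bash
echo '[{"sz": -0.8,"finger_gap": 0.035},{"sz": -0.8,"finger_gap": 0.06},{"sx": 0.4,"sy": -0.6,"sz": -0.8,"turn": 1.7,"finger_gap": 0.085},{"turn": 1.7,"finger_gap": 0.085},{"turn": 1.7,"finger_gap": 0.085},{"turn": 1.7,"finger_gap": 0.085},{"turn": 1.7,"finger_gap": 0.085},{"turn": 1.7,"finger_gap": 0.085},{"turn": 1.7,"finger_gap": 0.085},{"turn": 1.7,"finger_gap": 0.085}]' | python3 nudge.py; echo '[{"turn": 1.7,"finger_gap": 0.085},{"turn": 1.7,"finger_gap": 0.085},{"turn": 1,"finger_gap": 0.085},{"finger_gap": 0.085},{"finger_gap": 0.085}]' | python3 nudge.py
python3 - <<'E'
from h import *
s=telemetry.observe();R=s['tool_rot'];print('ang y',np.degrees(np.arctan2(R[1,1],R[0,1])),s['q'][5],'move',R.T@(np.array([.5205,-.0737,.070])-s['position']))
p=grab('wrist','w6')['pixels']; f=p.astype(int)
m=(f[:,:,0]-f[:,:,2]>35).astype(np.uint8)
a=np.radians(9.0); rx=np.array([-np.sin(a),np.cos(a)]); ry=np.array([-np.cos(a),-np.sin(a)]); O=np.array([.52699,-.10666])+ry*.0015
for c in cv2.findContours(m,cv2.RETR_EXTERNAL,cv2.CHAIN_APPROX_NONE)[0]:
    if cv2.contourArea(c)<800: continue
    r=cv2.minAreaRect(c);print(r)
    for u,v in cv2.boxPoints(r):
        q=plane('w6',u,v,.062)[:2]-O; print((rx@q*1e3).round(1),(ry@q*1e3).round(1))
for X,Y,Z in ((39.5,21,96),(39.5,-21,96),(26.5,-21,96),(26.5,21,96)):
    w=O+rx*X/1e3+ry*Y/1e3; print(proj('w6',[*w,Z/1e3]).round(1))
E
```

```text
time_s: 9.7
position: [0.585, -0.1068, 0.2327]
tool_rot: [[0.859, 0.511, -0.0], [0.511, -0.859, 0.0], [-0.0, -0.0, -1.0]]
ft_force: [-0.1, -0.3, 0.8]
grip_width: 0.0851
gripper_force: 0.0
time_s: 10.2
position: [0.585, -0.1067, 0.2327]
tool_rot: [[0.987, 0.161, 0.0], [0.161, -0.987, 0.0], [0.0, -0.0, -1.0]]
ft_force: [-0.2, 0.5, -0.5]
grip_width: 0.0853
gripper_force: 0.0
ang y -80.76072824554085 59.02591975504112 move [-0.05836409 -0.04293762  0.16274727]
((208.8203582763672, 153.59866333007812), (122.38919830322266, 47.06103515625), 0.9710219502449036)
103.7 -64.2
98.2 -114.2
-29.5 -112.6
-29.8 -62.4
((276.5275573730469, 51.091739654541016), (49.328060150146484, 66.66471862792969), 73.3007583618164)
4.1 -200.7
-56.4 -217.2
-72.5 -176.2
-9.7 -158.3
[204.3 262.1]
[202.6 224.9]
[215.4 224.9]
[216.6 262.1]
```

Converted, -0.03 m is -0.6, 0.03 m is 0.6.

```bash
echo '[{"sx": -0.6,"sy": -0.44,"finger_gap": 0.085},{"sx": -0.568,"sy": -0.42,"sz": 0.4,"finger_gap": 0.085},{"sz": 0.6,"finger_gap": 0.085},{"finger_gap": 0.085},{"finger_gap": 0.085}]' | python3 nudge.py
python3 - <<'E'
from h import *
s=telemetry.observe();R=s['tool_rot'];print('move',R.T@(np.array([.5205,-.0737,.070])-s['position']))
E
```

```text
time_s: 10.75
position: [0.5211, -0.0738, 0.1834]
tool_rot: [[0.987, 0.159, 0.0], [0.159, -0.987, -0.0], [0.0, 0.0, -1.0]]
ft_force: [0.7, 0.2, -0.0]
grip_width: 0.0849
gripper_force: 0.0
move [-0.0006372  -0.00021306  0.11338521]
```

```bash
echo '[{"sz": 0.8,"finger_gap": 0.085},{"sz": 0.8,"finger_gap": 0.085},{"sz": 0.5,"finger_gap": 0.085},{"sz": 0.16,"finger_gap": 0.085},{"finger_gap": 0.085},{"finger_gap": 0.03},{"finger_gap": 0.03},{"finger_gap": 0.013},{"finger_gap": 0.013},{"finger_gap": 0.013}]' | python3 nudge.py 60; echo '[{"finger_gap": 0.01},{"finger_gap": 0.01},{"finger_gap": 0.01}]' | python3 nudge.py 60
```

```text
time_s: 11.75
position: [0.5206, -0.0735, 0.0701]
tool_rot: [[0.987, 0.158, 0.001], [0.158, -0.987, -0.0], [0.001, 0.0, -1.0]]
ft_force: [-0.5, 1.7, 6.4]
grip_width: 0.0135
gripper_force: 25.9
time_s: 12.05
position: [0.5207, -0.0735, 0.0702]
tool_rot: [[0.988, 0.157, 0.001], [0.157, -0.988, 0.0], [0.001, 0.0, -1.0]]
ft_force: [-2.2, 1.0, 4.8]
grip_width: 0.0131
gripper_force: 58.3
```

Gripped (13 mm, 58 N). Now pull along rig +x, gently.

Converted, -0.008 m is -0.16, -0.006 m is -0.12.

```bash
echo '[{"sy": -0.06,"finger_gap": 0.01},{"sy": -0.12,"finger_gap": 0.01},{"sy": -0.16,"finger_gap": 0.01},{"sy": -0.16,"finger_gap": 0.01},{"sy": -0.16,"finger_gap": 0.01},{"sy": -0.16,"finger_gap": 0.01},{"sy": -0.16,"finger_gap": 0.01},{"sy": -0.12,"finger_gap": 0.01},{"finger_gap": 0.01},{"finger_gap": 0.01}]' | python3 nudge.py; python3 - <<'E'
from h import *
s=telemetry.observe();t=np.array([-.1564,.9877]);print('disp',t@s['position'][:2]+.1541,'F',t@s['ft_force'][:2])
E
echo '[{"sy": -0.08,"finger_gap": 0.01},{"sy": -0.08,"finger_gap": 0.01},{"sy": -0.08,"finger_gap": 0.01},{"sy": -0.08,"finger_gap": 0.01},{"sy": -0.08,"finger_gap": 0.01},{"sy": -0.08,"finger_gap": 0.01},{"sy": -0.08,"finger_gap": 0.01},{"sy": -0.08,"finger_gap": 0.01},{"sy": -0.08,"finger_gap": 0.01},{"sy": -0.08,"finger_gap": 0.01}]' | python3 nudge.py; python3 - <<'E'
from h import *
s=telemetry.observe();t=np.array([-.1564,.9877]);print('disp',t@s['position'][:2]+.1541,'F',t@s['ft_force'][:2])
E
```

```text
time_s: 13.05
position: [0.5126, -0.0189, 0.0702]
tool_rot: [[0.987, 0.158, 0.002], [0.158, -0.987, -0.0], [0.002, 0.001, -1.0]]
ft_force: [2.4, -1.6, 5.5]
grip_width: 0.013
gripper_force: 58.6
disp 0.055237027011689296 F -2.0052146386825527
time_s: 14.05
position: [0.5067, 0.0203, 0.0702]
tool_rot: [[0.987, 0.158, 0.003], [0.158, -0.987, -0.001], [0.003, 0.001, -1.0]]
ft_force: [6.2, -2.1, 4.2]
grip_width: 0.0131
gripper_force: 58.4
disp 0.09490552273967168 F -3.090695836877166
```

Lateral force is building to about 6 N, so my heading is slightly off. I'll add a small sideways correction.

Converted, 0.0001 m is 0.002, -0.004 m is -0.08.

```bash
echo '[{"sx": 0.004,"sy": -0.08,"finger_gap": 0.01},{"sx": 0.004,"sy": -0.08,"finger_gap": 0.01},{"sx": 0.002,"sy": -0.08,"finger_gap": 0.01},{"sx": 0.002,"sy": -0.08,"finger_gap": 0.01},{"sx": 0.002,"sy": -0.08,"finger_gap": 0.01},{"sx": 0.002,"sy": -0.08,"finger_gap": 0.01},{"sx": 0.002,"sy": -0.08,"finger_gap": 0.01},{"sx": 0.002,"sy": -0.08,"finger_gap": 0.01},{"sx": 0.002,"sy": -0.08,"finger_gap": 0.01},{"sx": 0.002,"sy": -0.08,"finger_gap": 0.01}]' | python3 nudge.py; cat > st.py <<'E'
from h import *
F=[]
for i in range(4): eyes.get_image('wrist'); s=telemetry.observe(); F.append(s['ft_force'])
F=np.mean(F,0)
t=np.array([-.1564,.9877]);print('disp',t@s['position'][:2]+.1541,'F',t@F[:2],'side',-np.array([.9877,.1564])@F[:2],s['time_s'])
a=np.radians(9.0); rx=np.array([-np.sin(a),np.cos(a)]); ry=np.array([-np.cos(a),-np.sin(a)]); O=np.array([.52699,-.10666])+ry*.0015
p=grab('wrist','st')['pixels'].astype(int)
m=(p[:,:,0]-p[:,:,2]>35).astype(np.uint8)
for c in cv2.findContours(m,cv2.RETR_EXTERNAL,cv2.CHAIN_APPROX_NONE)[0]:
    if cv2.contourArea(c)<800: continue
    q=np.array([plane('st',u,v,.062)[:2]-O for u,v in cv2.boxPoints(cv2.minAreaRect(c))])
    print((q@np.c_[rx,ry]*1e3).round(1).tolist())
E
python3 st.py
```

```text
time_s: 15.05
position: [0.5009, 0.06, 0.0701]
tool_rot: [[0.987, 0.158, 0.002], [0.158, -0.987, -0.001], [0.002, 0.001, -1.0]]
ft_force: [3.0, -4.1, 6.4]
grip_width: 0.0132
gripper_force: 58.7
disp 0.1350359879609379 F -2.7994250454556266 side -2.4491932074470912 15.25
[[148.9, -64.1], [150.2, -113.1], [54.0, -112.1], [42.5, -62.8]]
```

Units first: shifts go in shares of 50 mm and turns go in units of 5 degrees. So -0.003 m is -0.06, 0.0001 m is 0.002.

```bash
echo '[{"sx": 0.002,"sy": -0.06,"finger_gap": 0.01},{"sx": 0.002,"sy": -0.06,"finger_gap": 0.01},{"sy": -0.06,"finger_gap": 0.01},{"sx": 0.002,"sy": -0.06,"finger_gap": 0.01},{"sy": -0.06,"finger_gap": 0.01},{"sy": -0.06,"finger_gap": 0.01},{"sy": -0.06,"finger_gap": 0.01},{"sx": 0.002,"sy": -0.06,"finger_gap": 0.01},{"sy": -0.06,"finger_gap": 0.01},{"sy": -0.06,"finger_gap": 0.01}]' | python3 nudge.py; python3 st.py
```

```text
time_s: 16.3
position: [0.4966, 0.0894, 0.0701]
tool_rot: [[0.987, 0.158, 0.002], [0.158, -0.987, -0.001], [0.001, 0.001, -1.0]]
ft_force: [2.9, -5.5, 6.8]
grip_width: 0.0137
gripper_force: 58.8
disp 0.16467022510579912 F -4.933232366425619 side -1.9188561086334548 16.5
[[165.9, -64.2], [168.5, -113.3], [83.7, -112.5], [72.2, -63.2]]
```

Jammed: the block front is at about 167 and the force is rising. Stretch on.

Converted, -0.003 m is -0.06, -0.002 m is -0.04.

```bash
echo '[{"sy": -0.06,"finger_gap": 0.01},{"sy": -0.06,"finger_gap": 0.01},{"sx": 0.002,"sy": -0.06,"finger_gap": 0.01},{"sy": -0.06,"finger_gap": 0.01},{"sy": -0.06,"finger_gap": 0.01},{"sy": -0.06,"finger_gap": 0.01},{"sx": 0.002,"sy": -0.06,"finger_gap": 0.01},{"sy": -0.04,"finger_gap": 0.01},{"sy": -0.02,"finger_gap": 0.01},{"finger_gap": 0.01}]' | python3 nudge.py; python3 st.py; python3 - <<'E'
from h import *
for n in('scene','side'): grab(n,n+'9')
p=load('st')['p'][:,:,::-1]; q=load('scene9')['p'][150:270,200:350][:,:,::-1]; r=load('side9')['p'][165:265,240:320][:,:,::-1]
cv2.imwrite('pics/v9.png',np.hstack([p,cv2.resize(r,(280,384),interpolation=cv2.INTER_CUBIC)]))
E
```

```text
time_s: 17.55
position: [0.4932, 0.1125, 0.0701]
tool_rot: [[0.987, 0.158, 0.002], [0.158, -0.987, -0.002], [0.002, 0.002, -1.0]]
ft_force: [3.8, -9.4, 6.2]
grip_width: 0.013
gripper_force: 58.8
disp 0.1879269850807821 F -9.91717257045475 side -1.946513172495003 17.75
[[166.3, -64.2], [171.1, -113.2], [106.8, -112.7], [95.3, -63.5]]
```

View pics/v9.png

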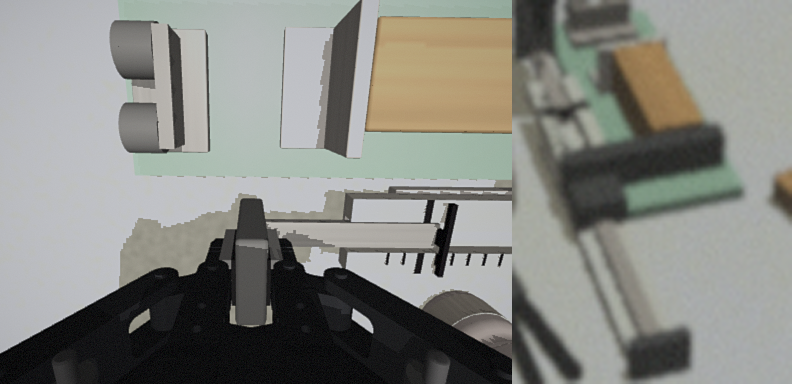

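The picture shows the block jammed on the stop at column 365. The long heavy line stands at (428,212)/(418,263), and the pointer bar is just short of it at about 440–455. I'll cast the line's pixels onto the trough plane.

```bash
cat > ext.py <<'E'
from h import *
import sys
s=telemetry.observe();rx=np.array([-.1564,.9877])
g=load('st')['p'].astype(int).sum(2)
for v in range(200,218,3): print(v,np.where(g[v,395:470]<180)[0]+395)
for v in range(255,272,3): print(v,np.where(g[v,380:512]<200)[0]+380)
def e(u,v,z=.044): return rx@(s['position'][:2]-plane('st',u,v,z)[:2])*1e3-115+60
for u,v in ((428,212),(418,263)): print(u,v,e(u,v))
E
python3 ext.py
```

```text
200 [428 429 430 431 432 433]
203 [428 429 430 431 432 433]
206 [427 428 429 430 431 432 448 449 450 451 452 453 454 455 456 457]
209 [426 427 428 429 430 431 432 448 449 450 451 452 453 454 455 456]
212 [426 427 428 429 430 431 447 448 449 450 451 452 453 454 455]
215 [426 427 428 429 430 446 447 448 449 450 451 452 453 454 455]
255 [387 388 404 418 419 420 421 422 423 436 437 438 439 440 441 442 443 444
 445 446 452 453 468 469 470 484 485 486 501 502]
258 [386 387 388 403 404 417 418 419 420 421 422 435 436 437 438 439 440 441
 442 443 444 445 452 453 468 469 484 485 500 501]
261 [386 387 403 417 418 419 420 421 422 434 435 436 437 438 439 440 441 442
 443 444 445 451 452 467 468 483 484 499 500]
264 [386 416 417 418 419 420 421 434 435 436 437 438 439 440 441 442 443 444
 450 451 466 467 482 483 484 498 499 500]
267 [415 416 417 418 419 420 436 437 438 439 440 441 442 443 444]
270 [415 416 417 418 419 420 435 436 437 438 439 440 441 442 443]
428 212 49.787794670940684
418 263 49.20732161800973
```

The ray-cast gives about 49.5 mm and the force 49.6 mm, so 10.4 mm more is needed.

Converted, -0.003 m is -0.06, -0.002 m is -0.04.

```bash
echo '[{"sy": -0.06,"finger_gap": 0.01},{"sy": -0.06,"finger_gap": 0.01},{"sy": -0.04,"finger_gap": 0.01},{"sy": -0.03,"finger_gap": 0.01},{"sy": -0.018,"finger_gap": 0.01},{"finger_gap": 0.01},{"finger_gap": 0.01}]' | python3 nudge.py; python3 st.py; sed -i 's/^for u,v in ((428.*$/pass/' ext.py; python3 ext.py
```

```text
time_s: 18.6
position: [0.4918, 0.1224, 0.0701]
tool_rot: [[0.987, 0.158, 0.002], [0.158, -0.987, -0.002], [0.002, 0.003, -1.0]]
ft_force: [3.5, -10.9, 5.8]
grip_width: 0.0137
gripper_force: 58.8
disp 0.19801312642534205 F -12.257202470983028 side -2.0272855630199476 18.8
[[166.2, -64.2], [171.9, -113.3], [116.8, -112.8], [105.3, -63.5]]
200 [446 447 448 449 450]
203 [445 446 447 448 449 450 451]
206 [444 445 446 447 448 449 450 451 452 453 454 455 456 457]
209 [443 444 445 446 447 448 449 450 451 452 453 454 455 456]
212 [443 444 445 446 447 448 449 450 451 452 453 454 455]
215 [443 444 445 446 447 448 449 450 451 452 453 454 455]
255 [404 420 421 434 435 436 437 438 439 440 441 442 443 444 445 446 452 453
 468 469 470 484 485 486 501 502]
258 [403 404 419 420 433 434 435 436 437 438 439 440 441 442 443 444 445 451
 452 453 468 469 484 485 500 501]
261 [402 403 419 420 433 434 435 436 437 438 439 440 441 442 443 444 445 451
 452 467 468 483 484 499 500]
264 [402 403 419 432 433 434 435 436 437 438 439 440 441 442 443 444 450 451
 466 467 482 483 484 498 499 500]
267 [431 432 433 434 435 436 437 438 439 440 441 442 443]
270 [431 432 433 434 435 436 437 438 439 440 441 442 443]
```

The heavy line now sits under the pointer bar: about 59.7 mm by ray and 12.2 N by force. Hold.

```bash
H='no'; echo '[{"finger_gap": 0.01},{"finger_gap": 0.01},{"finger_gap": 0.01},{"finger_gap": 0.01},{"finger_gap": 0.01},{"finger_gap": 0.01},{"finger_gap": 0.01},{"finger_gap": 0.01},{"finger_gap": 0.01},{"finger_gap": 0.01}]' | python3 nudge.py >/dev/null; echo '[{"finger_gap": 0.01},{"finger_gap": 0.01},{"finger_gap": 0.01},{"finger_gap": 0.01},{"finger_gap": 0.01},{"finger_gap": 0.01},{"finger_gap": 0.01},{"finger_gap": 0.01},{"finger_gap": 0.01},{"finger_gap": 0.01}]' | python3 nudge.py; echo '[{"finger_gap": 0.01},{"finger_gap": 0.01},{"finger_gap": 0.01},{"finger_gap": 0.01},{"finger_gap": 0.01},{"finger_gap": 0.01},{"finger_gap": 0.01},{"finger_gap": 0.01}]' | python3 nudge.py; python3 st.py
```

```text
time_s: 20.85
position: [0.4918, 0.1224, 0.0701]
tool_rot: [[0.987, 0.158, 0.002], [0.158, -0.987, -0.002], [0.002, 0.003, -1.0]]
ft_force: [3.2, -10.9, 5.3]
grip_width: 0.0136
gripper_force: 58.8
time_s: 21.65
position: [0.4918, 0.1223, 0.0701]
tool_rot: [[0.987, 0.158, 0.002], [0.158, -0.987, -0.003], [0.002, 0.003, -1.0]]
ft_force: [4.3, -10.7, 6.0]
grip_width: 0.0134
gripper_force: 58.8
disp 0.19800148467687134 F -11.543081070720904 side -2.3461835446920483 21.85
[[166.2, -64.2], [171.9, -113.3], [116.8, -112.8], [105.3, -63.5]]
```

Converted, 0.003 m is 0.06, 0.002 m is 0.04.

```bash
echo '[{"sy": 0.04,"finger_gap": 0.01},{"sy": 0.06,"finger_gap": 0.01},{"sy": 0.06,"finger_gap": 0.01},{"sy": 0.06,"finger_gap": 0.01},{"sy": 0.06,"finger_gap": 0.01},{"sy": 0.06,"finger_gap": 0.01},{"sy": 0.06,"finger_gap": 0.01},{"sy": 0.06,"finger_gap": 0.01},{"sy": 0.06,"finger_gap": 0.01},{"sy": 0.06,"finger_gap": 0.01}]' | python3 nudge.py; echo '[{"sy": 0.06,"finger_gap": 0.01},{"sy": 0.06,"finger_gap": 0.01},{"sy": 0.06,"finger_gap": 0.01},{"sy": 0.06,"finger_gap": 0.01},{"sy": 0.06,"finger_gap": 0.01},{"sy": 0.06,"finger_gap": 0.01},{"sy": 0.06,"finger_gap": 0.01},{"sy": 0.06,"finger_gap": 0.01},{"sy": 0.04,"finger_gap": 0.01},{"sy": 0.04,"finger_gap": 0.01}]' | python3 nudge.py;echo '[{"sy": 0.02,"finger_gap": 0.01},{"sy": 0.02,"finger_gap": 0.01},{"sy": 0.02,"finger_gap": 0.01},{"finger_gap": 0.01},{"finger_gap": 0.01}]' | python3 nudge.py; python3 st.py
```

```text
time_s: 22.9
position: [0.4959, 0.0943, 0.0701]
tool_rot: [[0.987, 0.158, 0.001], [0.158, -0.987, -0.001], [0.001, 0.001, -1.0]]
ft_force: [2.0, -5.1, 7.5]
grip_width: 0.0134
gripper_force: 59.0
time_s: 23.9
position: [0.4999, 0.0674, 0.0701]
tool_rot: [[0.987, 0.158, 0.001], [0.158, -0.987, -0.0], [0.001, 0.0, -1.0]]
ft_force: [0.4, -0.6, 8.8]
grip_width: 0.0136
gripper_force: 59.3
time_s: 24.4
position: [0.5003, 0.0646, 0.0702]
tool_rot: [[0.987, 0.158, 0.001], [0.158, -0.987, 0.0], [0.001, 0.0, -1.0]]
ft_force: [0.7, 0.3, 9.5]
grip_width: 0.0133
gripper_force: 59.3
disp 0.13970244205874316 F 0.1571445546297978 side -0.182934080648192 24.6
[[166.2, -64.3], [166.3, -113.3], [58.9, -112.1], [47.4, -62.9]]
```

```bash
echo '[{"sy": 0.02,"finger_gap": 0.01},{"sy": 0.02,"finger_gap": 0.01},{"sy": 0.01,"finger_gap": 0.01},{"finger_gap": 0.01},{"finger_gap": 0.01}]' | python3 nudge.py; python3 st.py; cat > e2.py <<'E'
from h import *
s=telemetry.observe();rx=np.array([-.1564,.9877])
g=load('st')['p'].astype(int).sum(2)
for v in (209,258,261): 
    x=np.where(g[v,330:512]<220)[0]+330; print(v,x)
E
python3 e2.py
```

```text
time_s: 25.15
position: [0.5006, 0.0623, 0.0702]
tool_rot: [[0.987, 0.158, 0.0], [0.158, -0.987, 0.0], [0.0, -0.0, -1.0]]
ft_force: [0.4, 0.4, 8.2]
grip_width: 0.0135
gripper_force: 59.5
disp 0.13737621507857878 F 0.9409337514735839 side 0.31385337536808877 25.35
[[166.2, -64.2], [166.1, -113.3], [56.7, -112.2], [45.1, -62.9]]
209 [342 343 344 345 346 347 448 449 450 451 452 453 454 455 456 482 483 484
 485 486 487 488 489 490 491 492 493 494 495 496 497 498 499 500 501 502
 503 504]
258 [337 338 339 340 341 342 356 372 373 388 389 404 405 420 421 422 436 437
 438 439 440 441 442 443 444 445 446 470 471 472 473 474 475 476 477 478
 479 480 481 482 483 484 485 486 487 488 489 490]
261 [337 338 339 340 341 342 355 356 371 372 387 388 403 404 405 420 421 436
 437 438 439 440 441 442 443 444 445 469 470 471 472 473 474 475 476 477
 478 479 480 481 482 483 484 485 486 487 488 489 490]
```

The zero line is under the pointer (about 436 px) and the grip is against its home stop with +0.9 N. Release and rise.

```bash
echo '[{"sy": -0.01,"finger_gap": 0.01},{"finger_gap": 0.02},{"finger_gap": 0.04},{"finger_gap": 0.05},{"finger_gap": 0.05},{"finger_gap": 0.05},{"finger_gap": 0.05}]' | python3 nudge.py; python3 st.py; python3 e2.py|tail -1; echo '[{"sz": -0.2,"finger_gap": 0.05},{"sz": -0.6,"finger_gap": 0.05},{"sz": -0.8,"finger_gap": 0.05},{"sz": -0.8,"finger_gap": 0.05},{"sz": -0.6,"finger_gap": 0.05},{"finger_gap": 0.05},{"finger_gap": 0.05}]' | python3 nudge.py; python3 - <<'E'
from h import *
p=grab('wrist','end')['pixels'].astype(int)
a=np.radians(9.0); rx=np.array([-np.sin(a),np.cos(a)]); ry=np.array([-np.cos(a),-np.sin(a)]); O=np.array([.52699,-.10666])+ry*.0015
m=(p[:,:,0]-p[:,:,2]>35).astype(np.uint8)
for c in cv2.findContours(m,cv2.RETR_EXTERNAL,cv2.CHAIN_APPROX_NONE)[0]:
    if cv2.contourArea(c)<800: continue
    q=np.array([plane('end',u,v,.062)[:2]-O for u,v in cv2.boxPoints(cv2.minAreaRect(c))])
    print((q@np.c_[rx,ry]*1e3).round(1).tolist())
E
```

```text
time_s: 26.1
position: [0.5005, 0.0625, 0.0697]
tool_rot: [[0.987, 0.158, -0.0], [0.158, -0.987, 0.0], [-0.0, -0.0, -1.0]]
ft_force: [-0.0, 1.2, -0.8]
grip_width: 0.05
gripper_force: 0.0
disp 0.13753782921542893 F 0.04616440196243956 side 0.15756972011676745 26.3
[[166.1, -64.2], [166.1, -113.3], [57.2, -112.2], [45.6, -62.9]]
 474 475 476 477 478 479 480 481 482 483 484 485 486 487 488 489 490 491]
time_s: 27.05
position: [0.5004, 0.0625, 0.2203]
tool_rot: [[0.987, 0.158, 0.001], [0.158, -0.987, -0.0], [0.001, 0.0, -1.0]]
ft_force: [0.7, 0.5, -0.3]
grip_width: 0.0501
gripper_force: 0.0
[[166.2, -64.1], [165.9, -113.3], [37.2, -112.1], [31.2, -62.9]]
[[16.6, -170.9], [-46.9, -171.0], [-51.1, -152.7], [13.6, -152.6]]
```

The block lies flat at 35 to 166, the gauge is home and the tool is clear, so I'm handing in.

```bash
python3 -c "
from rig import env, eyes, telemetry, close_job
print(close_job())"
```

```text
the job is handed in; nothing more can be done
None
```

The job is handed in (no verdict shown): the block was tipped flat, the joint held at about 12 N for roughly 3 s, the gauge eased back to zero and released, with the block left lying on the pane and the robot clear.

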